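Stand the fallen ink bottle up again in its rack lane

TASK

The ink bottle with the red band has fallen over in the lane of the bottle rack. Stand it upright on its foot again in the lane, in the gap where it fell and a finger's breadth clear of the bottles beside it, setting it down gently and letting go. Leave the standing bottles, the ink tin and the hand roller where they are.

Things in the scene. Friction and masses are not known exactly. Their poses are not given: they have to be found in the camera images.
- fallen: Square ink bottle 54 x 54 x 130 mm, 0.3 kg: white body (straight sides, lowest 95 mm), short taper, round black cap (34 mm across, top 25 mm). Origin on its axis 65 mm from the foot, z from foot to cap, x and y square to the sides. Red band. Starts lying on a side face on the lane floor, along the lane, cap towards the rack's -y end. Mass and friction vary.
- yellow: Square ink bottle 54 x 54 x 130 mm, 0.3 kg: white body (straight sides, lowest 95 mm), short taper, round black cap (34 mm across, top 25 mm). Origin on its axis 65 mm from the foot, z from foot to cap, x and y square to the sides. Yellow band. Stands upright in the lane; must stay put.
- blue: Square ink bottle 54 x 54 x 130 mm, 0.3 kg: white body (straight sides, lowest 95 mm), short taper, round black cap (34 mm across, top 25 mm). Origin on its axis 65 mm from the foot, z from foot to cap, x and y square to the sides. Blue band. Stands upright in the lane; must stay put.
- rack: Fixed wooden rack, one lane. Origin at the centre of its underside; y along the lane, x across. Lane floor 10 mm above the bench, 66 mm wide between 8 mm thick rails that rise 8 mm over it, 496 mm long between end boards 90 mm high, 12 mm thick. The three bottles stand or lie in it in any order, about one in each third. The bench beyond its +y end, near the robot on its left, is clear for putting down.
- tin: Green and steel ink tin, diameter 78 mm, 58 mm tall, standing on the bench; origin at the centre of its underside. Bystander.
- brayer: Hand ink roller lying on the bench to the far left: black rubber roll 100 mm long and 38 mm thick, wooden handle, about 180 mm overall. Origin on the bench under the middle of the roll; the handle points along its -x. Bystander.
Mind the look-alikes: they are no part of the job. Leave any pink or turquoise look-alike of the fallen alone.

How it is judged:
By the outcome, as a careful person would: the job done as asked, in the order asked, and still so for the second after the job is handed in, with the robot touching nothing.
It also fails if it takes over 61 s, if anything falls off the work surface, if the arm or the gripper's body presses on something with over 40 N, if the wrist force passes 120 N, or if a joint passes its speed limit or range.

ROBOT

A 7-joint arm with a two-finger parallel gripper is mounted at the origin on the work surface. World frame = base frame: x ahead of the robot, y to its left, z up, the work surface at z = 0. Lengths are in m, angles in degrees, forces in N, time in s.
With the tool pointing down it reaches from about 0.4 to 0.9 m from the base axis. Payload 5.6 kg.
Tool frame: the origin (TCP) lies at the very end of the fingers, on their centre line; the grasp point (between the pads) lies 19 mm behind it; z points along the fingers, y is the line along which they close (so a half turn about z gives the same grasp; the last joint's range is limited). The gripper opens to 92 mm and grips with 3 to 60 N. Pads are 20 mm wide; open, the fingers measure 128 mm over their backs; the gripper's body (75 mm by 189 mm) begins 69 mm behind the grasp point.
Start: joints at [-77.922, 26.786, -0.665, 91.828, 0.344, 61.387, -3.226], TCP at [0.163, 0.629, 0.215] pointing down, gripper open.
Joint ranges: [-144.91, 144.91], [-17.63, 115.5], [-89.93, 88.59], [15.96, 139.68], [-74.01, 254.01], [8.47, 105.57], [-167.45, 167.45]. Speed limits (degrees/s): [147.25, 147.25, 180, 180, 180, 180, 180].

INTERFACE

Orientations are given as [roll, pitch, yaw] about the fixed x, y, z axes, in that order (R = Rz(yaw) Ry(pitch) Rx(roll)).
In Python, from bench import observe, camera, camera_info, finish_job gives the robot as it stands.
- The arm moves only by the tool arm_command, never from a script. Its argument "targets" is a list of rows, each an object of numbers: "x", "y", "z": the shift along the tool's x, y, z in units of 30 mm (1.0 is 30 mm); "ax", "ay", "az": the turn, a rotation vector about the tool's x, y, z in units of 5 degrees (1.0 is 5 degrees); "fingers": the opening, from 0 (shut) to 1 (fully open). In form: [{"x": .., "y": .., "z": .., "ax": .., "ay": .., "az": .., "fingers": ..}, ...]. A call has 1 to 20 rows; each row shifts and turns the commanded pose from where the row before left it, along the tool's axes as they then stand; what a row does not reach is not made up. A row lasts 1/12 s, in which the tool goes at most 41.7 mm and 7.16 degrees, less where a joint would pass 70% of its speed; a pose out of reach is approached as far as the arm can. A call is refused whole if a number of a shift passes 1 or a number of a turn 1, either way. A call with a gripper value outside its range is refused whole. The fingers move at their own pace and stop on an object; "force" is the grip in N (left out, the last holds). Time passes only in rows, so rows that do not move let the fingers close. It gives the time, the measured TCP pose, the force, the opening and the grip force at its end, in the units of the state.
- observe(): the state, without advancing time (a new reading comes with each control period).
- camera(name): name is "side" or "top"; returns the picture (400x640x3 uint8, blue, green, red); there is no depth.
- camera_info(name): a dict with "fx", "fy", "cx", "cy" (pixels), "distortion" ([k1, k2, p1, p2, k3] as OpenCV has them; the pictures are not rectified), "rvec" (rotation vector, rad) and "tvec" (3), from world to camera coordinates, as OpenCV has them. Camera axes: x right, y down, z forward; pixel columns grow to the right and rows downward; lengths in m; the calibration is good to about 2 mm. A picture is of the moment at which its call begins. camera_info takes no time and is no camera call.
- finish_job(): hands the job in; it is judged then, once.
The state is a dict: "time_s": time; "joints": joint angles; "joint_velocities": joint speeds; "tau": joint torques, N m; "tool_pos": TCP position; "tcp_rot": TCP orientation; "contact_force": force on the tool from outside, world axes, zero at the start; "torque": the same for the moment, N m; "gripper_width": finger opening in m; "grasp_force": force on a finger pad.
Only numpy, scipy, OpenCV 4.12 (cv2) and the standard library are available. Lean on these libraries where they do the work, as an engineer would, in place of code of your own. Each camera call takes 0.05 s, during which the arm holds its last target. There are 200 camera calls.

## Working session

There is one attempt and no reset: what is moved stays moved. The work goes in short steps, Python scripts to look and compute and a tool call to move; the robot and the scene stay as the last step left them, time stands still between calls to the robot, and variables do not carry over. Pictures are saved under pics/ and viewed, at most 10 in all, crops included, and the job is handed in when it is done.

Besides the shell and the picture viewer there is one more tool, called after "Emit:" as a command line: name --argument value ..., lists and objects as JSON in quotes. arm_command: Moves the arm, as the interface text tells. Its arguments: {"type":"object","properties":{"targets":{"type":"array","items":{"type":"object","properties":{"x":{"type":"number"},"y":{"type":"number"},"z":{"type":"number"},"ax":{"type":"number"},"ay":{"type":"number"},"az":{"type":"number"},"fingers":{"type":"number"}}}},"force":{"type":"number"}},"required":["targets"]}

```bash
mkdir -p pics
python3 - <<'E'
from bench import *
import cv2
for n in("top","side"):
    cv2.imwrite(f"pics/{n}0.png",camera(n)); i=camera_info(n); print(n,i)
s=observe(); print(s)
E
```

```text
top {'fx': 498.9099261934766, 'fy': 498.9099261934766, 'cx': 317.1153306768849, 'cy': 200.8610943412145, 'distortion': array([-0.11163787,  0.        ,  0.        ,  0.        ,  0.        ]), 'rvec': array([ 2.09727075, -2.13803287,  0.20859247]), 'tvec': array([0.04861085, 0.5710683 , 1.31358964])}
side {'fx': 505.9508822521197, 'fy': 505.9508822521197, 'cx': 321.714505451984, 'cy': 210.05757345843236, 'distortion': array([0.01849744, 0.        , 0.        , 0.        , 0.        ]), 'rvec': array([ 2.38637152, -0.47078721,  0.19203968]), 'tvec': array([-0.4883097 ,  0.21164196,  1.21672926])}
{'time_s': 0.1, 'joints': array([-77.92171606,  26.83304518,  -0.66417896,  91.87436867,
         0.34290381,  61.38531232,  -3.22304115]), 'joint_velocities': array([ 0.02819158, -0.14812489, -0.00486725, -0.15092092, -0.0497766 ,
       -0.041583  , -0.04025375]), 'tau': array([ 1.36213850e-03, -5.21646631e+01, -1.24194939e-02, -2.44366121e+01,
       -5.68364875e-02,  1.41267190e-02,  5.83336328e-05]), 'tool_pos': array([0.16314684, 0.62866434, 0.21372112]), 'tcp_rot': array([-1.79909451e+02,  6.06133238e-03,  1.65456049e+02]), 'contact_force': array([ 0.3240309 ,  0.3500427 , -0.30212186]), 'torque': array([-0.00868012,  0.00165129,  0.00736567]), 'grasp_force': 0.0, 'gripper_width': 0.09185893404256168}
```

View pics/top0.png

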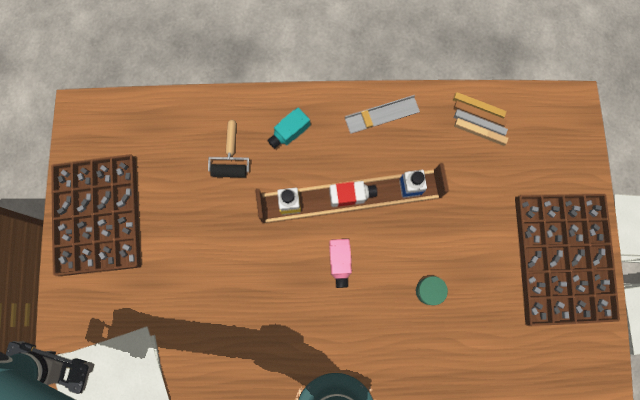

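View pics/side0.png

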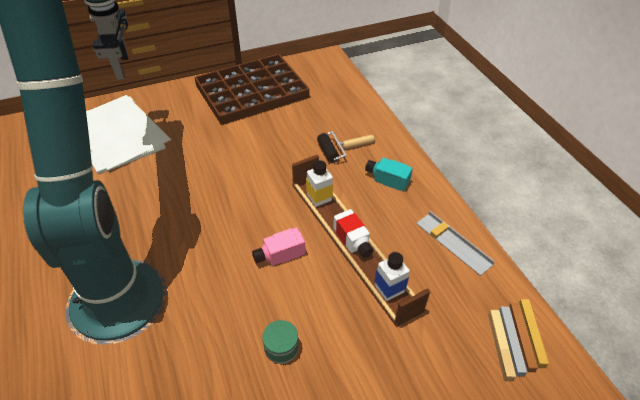

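The top view shows the red-banded bottle near (350,194) with its cap at (371,191). Yellow's cap is at (288,197), blue's at (417,178), the tin at (432,291), the pink decoy at (341,262) and the brayer at (229,165). The side view agrees.

```bash
cat > h.py <<'E'
import numpy as np, cv2
from bench import *
def ray(n,uv):
    i=camera_info(n);K=np.array([[i['fx'],0,i['cx']],[0,i['fy'],i['cy']],[0,0,1]])
    p=cv2.undistortPoints(np.float32(uv).reshape(-1,1,2),K,i['distortion']).reshape(-1,2)
    R=cv2.Rodrigues(i['rvec'])[0];o=-R.T@i['tvec']
    d=np.c_[p,np.ones(len(p))]@R
    return o,d
def onz(n,uv,z):
    o,d=ray(n,uv); return o+d*((z-o[2])/d[:,2])[:,None]
def comps(mask,amin=30):
    c,_=cv2.findContours(mask.astype(np.uint8),cv2.RETR_EXTERNAL,cv2.CHAIN_APPROX_NONE)
    return [k for k in c if cv2.contourArea(k)>amin]
E
python3 - <<'E'
from h import *
im=cv2.imread('pics/top0.png');h=cv2.cvtColor(im,cv2.COLOR_BGR2HSV);H,S,V=[h[...,i].astype(int) for i in range(3)]
roi=np.zeros(H.shape,bool);roi[160:225,250:450]=1
def show(name,m,z):
    for c in comps(m,30):
        r=cv2.minAreaRect(c);b=cv2.boxPoints(r);p=onz('top',[r[0]],z)[0]; q=onz('top',b,z)
        e=[q[1]-q[0],q[2]-q[1]];L=[np.linalg.norm(x) for x in e];d=e[int(np.argmax(L))]
        print(name,np.round(r[0]),'pos',p.round(4),'sides',np.round(L,3),'yaw',np.degrees(np.arctan2(d[1],d[0])).round(1))
red=roi&((H<6)|(H>174))&(S>170)&(V>120)
white=roi&(S<60)&(V>150)
black=roi&(V<55)&(S<140)
show('red',red,.064);show('white+red',cv2.morphologyEx((red|white).astype(np.uint8),cv2.MORPH_CLOSE,np.ones((3,3))),.064)
show('black',black,.14)
E
python3 - <<'E'
import cv2
im=cv2.imread('pics/top0.png')[155:230,245:455]
cv2.imwrite('pics/c.png',cv2.resize(im,None,fx=3.8,fy=3.8,interpolation=cv2.INTER_CUBIC))
E
```

```text
red [346. 193.] pos [ 0.5921 -0.041   0.064 ] sides [0.045 0.056] yaw -174.0
white+red [288. 198.] pos [0.5799 0.1171 0.064 ] sides [0.055 0.056] yaw 179.3
white+red [349. 192.] pos [ 0.5931 -0.0501  0.064 ] sides [0.105 0.056] yaw -83.8
white+red [415. 180.] pos [ 0.6235 -0.2347  0.064 ] sides [0.055 0.058] yaw -173.1
black [418. 178.] pos [ 0.6123 -0.2255  0.14  ] sides [0.029 0.03 ] yaw 176.4
```

View pics/c.png

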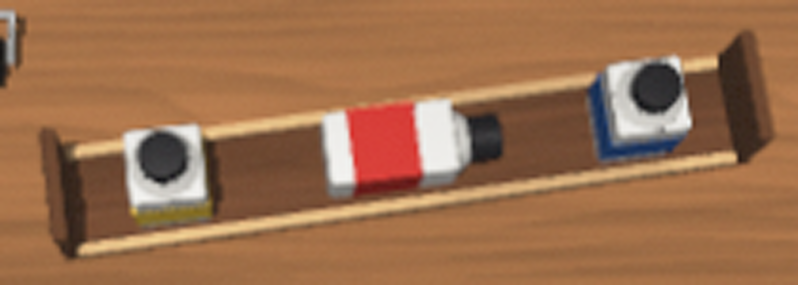

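Sizes check out: the body is 56 mm wide and 105 mm long including the taper. Red band is 43 mm from the foot, the lane yaw is about 6°, and there is about 34 cm between yellow and blue. My plan is to grip across the lane with the tool tilted about 35° one way. I'll lift, turn 90° about the closing axis, then lower the bottle into the gap. First I'll move over it and test the tilts in the air.

Emit:
arm_command --targets '[{"x": -0.71, "y": -0.7, "z": -0.15, "az": 1}, {"x": -0.77, "y": -0.64, "z": -0.15, "az": 1}, {"x": -0.82, "y": -0.57, "z": -0.15, "az": 1}, {"x": -0.87, "y": -0.49, "z": -0.15, "az": 1}, {"x": -0.91, "y": -0.41, "z": -0.15, "az": 1}, {"x": -0.94, "y": -0.33, "z": -0.15, "az": 1}, {"x": -0.97, "y": -0.25, "z": -0.15, "az": 1}, {"x": -0.99, "y": -0.17, "z": -0.15, "az": 1}, {"x": -1, "y": -0.08, "z": -0.15, "az": 1}, {"x": -1, "y": 0, "z": -0.15, "az": 1}, {"x": -1, "y": 0.1, "z": -0.15, "az": 1}, {"x": -0.98, "y": 0.18, "z": -0.15, "az": 1}, {"x": -0.96, "y": 0.27, "z": -0.15, "az": 1}, {"x": -0.94, "y": 0.35, "z": -0.15, "az": 0.9}]'

```text
$.targets[0]: bad value
```

Emit:
arm_command --targets '[{"x": -0.9, "y": 0.42}, {"x": -0.9, "y": 0.42}, {"x": -0.9, "y": 0.42}, {"x": -0.9, "y": 0.42}, {"x": -0.9, "y": 0.42}, {"x": -0.9, "y": 0.42}, {"x": -0.9, "y": 0.42}, {"x": -0.9, "y": 0.42}, {"x": -0.9, "y": 0.42}, {"x": -0.9, "y": 0.42}, {"x": -0.9, "y": 0.42}, {"x": -0.9, "y": 0.42}, {"x": -0.9, "y": 0.42}, {}]'

```text
$.targets[0]: bad value
```

Emit:
arm_command --targets '[{"ay": -1}, {"ay": -1}, {"ay": -1}, {"ay": -1}, {"ay": -1}, {"ay": -1}, {"ay": -1}, {"ay": -1}, {"ay": -1}, {"ay": -1}, {"ay": -1}, {}]'

```text
$.targets[0]: bad value
```

Run:
```python
from h import *
s=observe();print(s['joints'].round(1),s['tool_pos'],s['tcp_rot'])
from scipy.spatial.transform import Rotation as R
print(R.from_euler('xyz',s['tcp_rot'],degrees=True).as_matrix().round(3))
cv2.imwrite('pics/side1.png',camera('side'))
# yellow/blue cap tops
print(onz('top',[[287.1,195.8],[417.9,177.9]],.14).round(3))
```

```text
[-77.9  26.8  -0.7  91.9   0.3  61.4  -3.2] [0.16314684 0.62866434 0.21372112] [-1.79909451e+02  6.06133238e-03  1.65456049e+02]
[[-0.968  0.251 -0.   ]
 [ 0.251  0.968 -0.002]
 [-0.    -0.002 -1.   ]]
[[ 0.57   0.115  0.14 ]
 [ 0.611 -0.226  0.14 ]]
```

View pics/side1.png

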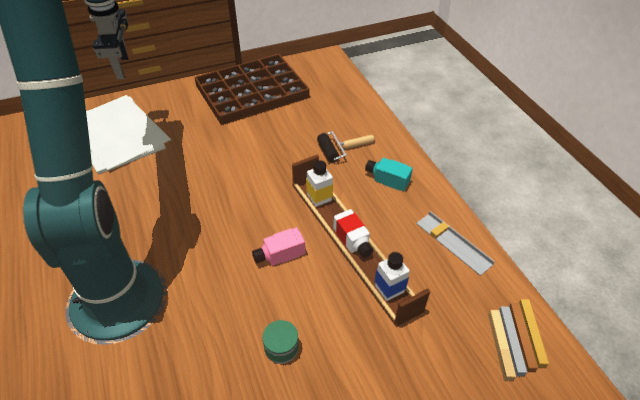

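The calls were refused and nothing moved, so every field seems to be required.

Emit:
arm_command --targets '[{"x": -0.71, "y": -0.7, "z": -0.15, "ax": 0, "ay": 0, "az": 1, "fingers": 1}, {"x": -0.77, "y": -0.64, "z": -0.15, "ax": 0, "ay": 0, "az": 1, "fingers": 1}, {"x": -0.82, "y": -0.57, "z": -0.15, "ax": 0, "ay": 0, "az": 1, "fingers": 1}, {"x": -0.87, "y": -0.49, "z": -0.15, "ax": 0, "ay": 0, "az": 1, "fingers": 1}, {"x": -0.91, "y": -0.41, "z": -0.15, "ax": 0, "ay": 0, "az": 1, "fingers": 1}, {"x": -0.94, "y": -0.33, "z": -0.15, "ax": 0, "ay": 0, "az": 1, "fingers": 1}, {"x": -0.97, "y": -0.25, "z": -0.15, "ax": 0, "ay": 0, "az": 1, "fingers": 1}, {"x": -0.99, "y": -0.17, "z": -0.15, "ax": 0, "ay": 0, "az": 1, "fingers": 1}, {"x": -1, "y": -0.08, "z": -0.15, "ax": 0, "ay": 0, "az": 1, "fingers": 1}, {"x": -1, "y": 0, "z": -0.15, "ax": 0, "ay": 0, "az": 1, "fingers": 1}, {"x": -1, "y": 0.1, "z": -0.15, "ax": 0, "ay": 0, "az": 1, "fingers": 1}, {"x": -0.98, "y": 0.18, "z": -0.15, "ax": 0, "ay": 0, "az": 1, "fingers": 1}, {"x": -0.96, "y": 0.27, "z": -0.15, "ax": 0, "ay": 0, "az": 1, "fingers": 1}, {"x": -0.94, "y": 0.35, "z": -0.15, "ax": 0, "ay": 0, "az": 0.8, "fingers": 1}]'

```text
time_s: 1.32
tool_pos: [0.3794, 0.2674, 0.2778]
tcp_rot: [-180.0, -0.0, 96.2]
contact_force: [1.0, 0.7, 0.5]
gripper_width: 0.0918
grasp_force: 0.0
```

Emit:
arm_command --targets '[{"x": -0.9, "y": 0.42, "z": 0, "ax": 0, "ay": 0, "az": 0, "fingers": 1}, {"x": -0.9, "y": 0.42, "z": 0, "ax": 0, "ay": 0, "az": 0, "fingers": 1}, {"x": -0.9, "y": 0.42, "z": 0, "ax": 0, "ay": 0, "az": 0, "fingers": 1}, {"x": -0.9, "y": 0.42, "z": 0, "ax": 0, "ay": 0, "az": 0, "fingers": 1}, {"x": -0.9, "y": 0.42, "z": 0, "ax": 0, "ay": 0, "az": 0, "fingers": 1}, {"x": -0.9, "y": 0.42, "z": 0, "ax": 0, "ay": 0, "az": 0, "fingers": 1}, {"x": -0.9, "y": 0.42, "z": 0, "ax": 0, "ay": 0, "az": 0, "fingers": 1}, {"x": -0.9, "y": 0.42, "z": 0, "ax": 0, "ay": 0, "az": 0, "fingers": 1}, {"x": -0.9, "y": 0.42, "z": 0, "ax": 0, "ay": 0, "az": 0, "fingers": 1}, {"x": -0.9, "y": 0.42, "z": 0, "ax": 0, "ay": 0, "az": 0, "fingers": 1}, {"x": -0.9, "y": 0.42, "z": 0, "ax": 0, "ay": 0, "az": 0, "fingers": 1}, {"x": -0.9, "y": 0.42, "z": 0, "ax": 0, "ay": 0, "az": 0, "fingers": 1}, {"x": -0.9, "y": 0.42, "z": 0, "ax": 0, "ay": 0, "az": 0, "fingers": 1}, {"x": 0, "y": 0, "z": 0, "ax": 0, "ay": 0, "az": 0, "fingers": 1}]'

```text
time_s: 2.48
tool_pos: [0.5826, -0.0678, 0.2775]
tcp_rot: [180.0, 0.2, 96.0]
contact_force: [-0.5, -0.6, 0.7]
gripper_width: 0.0919
grasp_force: 0.0
```

Emit:
arm_command --targets '[{"x": 0, "y": 0, "z": 0, "ax": 0, "ay": -1, "az": 0, "fingers": 1}, {"x": 0, "y": 0, "z": 0, "ax": 0, "ay": -1, "az": 0, "fingers": 1}, {"x": 0, "y": 0, "z": 0, "ax": 0, "ay": -1, "az": 0, "fingers": 1}, {"x": 0, "y": 0, "z": 0, "ax": 0, "ay": -1, "az": 0, "fingers": 1}, {"x": 0, "y": 0, "z": 0, "ax": 0, "ay": -1, "az": 0, "fingers": 1}, {"x": 0, "y": 0, "z": 0, "ax": 0, "ay": -1, "az": 0, "fingers": 1}, {"x": 0, "y": 0, "z": 0, "ax": 0, "ay": -1, "az": 0, "fingers": 1}, {"x": 0, "y": 0, "z": 0, "ax": 0, "ay": -1, "az": 0, "fingers": 1}, {"x": 0, "y": 0, "z": 0, "ax": 0, "ay": -1, "az": 0, "fingers": 1}, {"x": 0, "y": 0, "z": 0, "ax": 0, "ay": -1, "az": 0, "fingers": 1}, {"x": 0, "y": 0, "z": 0, "ax": 0, "ay": -1, "az": 0, "fingers": 1}, {"x": 0, "y": 0, "z": 0, "ax": 0, "ay": 0, "az": 0, "fingers": 1}]'

```text
time_s: 3.48
tool_pos: [0.5805, -0.0573, 0.2743]
tcp_rot: [-179.4, 55.2, 97.3]
contact_force: [-0.1, 1.2, -0.7]
gripper_width: 0.0918
grasp_force: 0.0
```

Run:
```python
from h import *
s=observe();print(s['joints'].round(1),s['tool_pos'],s['tcp_rot'])
from scipy.spatial.transform import Rotation as R
print(R.from_euler('xyz',s['tcp_rot'],degrees=True).as_matrix().round(3))
cv2.imwrite('pics/side2.png',camera('side'))
```

```text
[-60.7  33.8  49.4 107.1  33.5  63.2 -26.5] [ 0.58051843 -0.05734451  0.27428046] [-179.41094128   55.22804981   97.338763  ]
[[-0.073  0.993  0.095]
 [ 0.566  0.119 -0.816]
 [-0.821 -0.006 -0.57 ]]
```

View pics/side2.png

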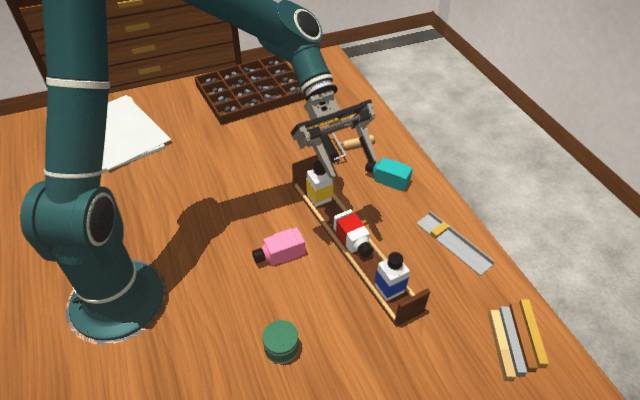

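The tool reached the 55° tilt with joints well inside their ranges. The side view shows the hand leaning toward yellow at (320,180), and it is thin in the lane direction. Next I'll turn to the grasp tilt.

Emit:
arm_command --targets '[{"x": 0, "y": 0, "z": 0, "ax": 0, "ay": 1, "az": 0, "fingers": 1}, {"x": 0, "y": 0, "z": 0, "ax": 0, "ay": 1, "az": 0, "fingers": 1}, {"x": 0, "y": 0, "z": 0, "ax": 0, "ay": 1, "az": 0, "fingers": 1}, {"x": 0, "y": 0, "z": 0, "ax": 0, "ay": 1, "az": 0, "fingers": 1}, {"x": 0, "y": 0, "z": 0, "ax": 0, "ay": 1, "az": 0, "fingers": 1}, {"x": 0, "y": 0, "z": 0, "ax": 0, "ay": 1, "az": 0, "fingers": 1}, {"x": 0, "y": 0, "z": 0, "ax": 0, "ay": 1, "az": 0, "fingers": 1}, {"x": 0, "y": 0, "z": 0, "ax": 0, "ay": 1, "az": 0, "fingers": 1}, {"x": 0, "y": 0, "z": 0, "ax": 0, "ay": 1, "az": 0, "fingers": 1}, {"x": 0, "y": 0, "z": 0, "ax": 0, "ay": 1, "az": 0, "fingers": 1}, {"x": 0, "y": 0, "z": 0, "ax": 0, "ay": 1, "az": 0, "fingers": 1}, {"x": 0, "y": 0, "z": 0, "ax": 0, "ay": 1, "az": 0, "fingers": 1}, {"x": 0, "y": 0, "z": 0, "ax": 0, "ay": 1, "az": 0, "fingers": 1}, {"x": 0, "y": 0, "z": 0, "ax": 0, "ay": 1, "az": 0, "fingers": 1}, {"x": 0, "y": 0, "z": 0, "ax": 0, "ay": 1, "az": 0, "fingers": 1}, {"x": 0, "y": 0, "z": 0, "ax": 0, "ay": 1, "az": 0, "fingers": 1}, {"x": 0, "y": 0, "z": 0, "ax": 0, "ay": 1, "az": 0, "fingers": 1}, {"x": 0, "y": 0, "z": 0, "ax": 0, "ay": 1, "az": 0, "fingers": 1}, {"x": 0, "y": 0, "z": 0, "ax": 0, "ay": 0, "az": 0, "fingers": 1}, {"x": 0, "y": 0, "z": 0, "ax": 0, "ay": 0, "az": 0, "fingers": 1}]'

```text
time_s: 5.2
tool_pos: [0.5811, -0.0642, 0.2783]
tcp_rot: [179.9, -34.9, 96.3]
contact_force: [-0.3, 1.0, -0.3]
gripper_width: 0.0918
grasp_force: 0.0
```

```bash
cat >> h.py <<'E'
from scipy.spatial.transform import Rotation as R
def goal(pos,tilt,yaw=96.4):
    # tilt: + leans tool z toward +y lane; returns tool-frame shift (units) and turn (units)
    s=observe();C=R.from_euler('xyz',s['tcp_rot'],degrees=True)
    G=R.from_euler('xyz',[180,0,yaw],degrees=True)*R.from_rotvec([0,np.radians(tilt),0])
    print('joints',s['joints'].round(0),'t',s['time_s'],'pos',s['tool_pos'].round(4),'F',s['contact_force'].round(1))
    print('shift',(C.inv().apply(np.array(pos)-s['tool_pos'])/.03).round(2),'turn',(np.degrees((C.inv()*G).as_rotvec())/5).round(2))
E
python3 -c "
from h import *
goal([.5938,-.0587,.0294],35)
goal([.5938,-.0587,.1],35)"
```

```text
joints [ -2.  28.  30.  93. -42.  87.  46.] t 5.2 pos [ 0.5811 -0.0642  0.2783] F [-0.3  1.  -0.3]
shift [-4.63  0.43  6.88] turn [ 0.04  0.03 -0.02]
joints [ -2.  28.  30.  93. -42.  87.  46.] t 5.2 pos [ 0.5811 -0.0642  0.2783] F [-0.3  1.  -0.3]
shift [-3.29  0.43  4.95] turn [ 0.04  0.03 -0.02]
```

Emit:
arm_command --targets '[{"x": -0.41, "y": 0.05, "z": 0.62, "ax": 0, "ay": 0, "az": 0, "fingers": 1}, {"x": -0.41, "y": 0.05, "z": 0.62, "ax": 0, "ay": 0, "az": 0, "fingers": 1}, {"x": -0.41, "y": 0.05, "z": 0.62, "ax": 0, "ay": 0, "az": 0, "fingers": 1}, {"x": -0.41, "y": 0.05, "z": 0.62, "ax": 0, "ay": 0, "az": 0, "fingers": 1}, {"x": -0.41, "y": 0.05, "z": 0.62, "ax": 0, "ay": 0, "az": 0, "fingers": 1}, {"x": -0.41, "y": 0.05, "z": 0.62, "ax": 0, "ay": 0, "az": 0, "fingers": 1}, {"x": -0.41, "y": 0.06, "z": 0.62, "ax": 0, "ay": 0, "az": 0, "fingers": 1}, {"x": -0.41, "y": 0.06, "z": 0.61, "ax": 0, "ay": 0, "az": 0, "fingers": 1}, {"x": 0, "y": 0, "z": 0, "ax": 0, "ay": 0, "az": 0, "fingers": 1}, {"x": 0, "y": 0, "z": 0, "ax": 0, "ay": 0, "az": 0, "fingers": 1}]'

```text
time_s: 6.03
tool_pos: [0.5934, -0.0544, 0.1004]
tcp_rot: [180.0, -35.0, 96.6]
contact_force: [-0.3, 0.1, 0.3]
gripper_width: 0.0921
grasp_force: 0.0
```

```bash
python3 -c "
from h import *
goal([.5938,-.0587,.0294],35)
cv2.imwrite('pics/side3.png',camera('side')[120:340,240:500]);cv2.imwrite('pics/top3.png',camera('top')[100:260,220:480])
a=cv2.resize(cv2.imread('pics/side3.png'),(520,440));b=cv2.resize(cv2.imread('pics/top3.png'),(260,160))
"
```

```text
joints [  0.  42.  26.  98. -49.  74.  57.] t 6.0333 pos [ 0.5934 -0.0544  0.1004] F [-0.3  0.1  0.3]
shift [-1.47 -0.01  1.85] turn [-0.02  0.01  0.03]
```

View pics/side3.png

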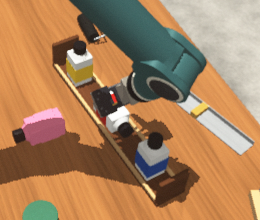

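In the crop the fingers straddle the red bottle at (110,105). The hand is clear of blue at (150,155), and the wrist is well above it. Descending and gripping.

Emit:
arm_command --targets '[{"x": -0.29, "y": 0, "z": 0.37, "ax": 0, "ay": 0, "az": 0, "fingers": 1}, {"x": -0.29, "y": 0, "z": 0.37, "ax": 0, "ay": 0, "az": 0, "fingers": 1}, {"x": -0.29, "y": 0, "z": 0.37, "ax": 0, "ay": 0, "az": 0, "fingers": 1}, {"x": -0.3, "y": 0, "z": 0.37, "ax": 0, "ay": 0, "az": 0, "fingers": 1}, {"x": -0.3, "y": 0, "z": 0.37, "ax": 0, "ay": 0, "az": 0, "fingers": 1}, {"x": 0, "y": 0, "z": 0, "ax": 0, "ay": 0, "az": 0, "fingers": 1}, {"x": 0, "y": 0, "z": 0, "ax": 0, "ay": 0, "az": 0, "fingers": 1}]'

```text
time_s: 6.72
tool_pos: [0.5928, -0.0599, 0.0272]
tcp_rot: [-179.8, -35.1, 96.3]
contact_force: [0.8, 0.2, 0.1]
gripper_width: 0.092
grasp_force: 0.0
```

Emit:
arm_command --force 20 --targets '[{"x": 0, "y": 0, "z": 0, "ax": 0, "ay": 0, "az": 0, "fingers": 0.7}, {"x": 0, "y": 0, "z": 0, "ax": 0, "ay": 0, "az": 0, "fingers": 0.65}, {"x": 0, "y": 0, "z": 0, "ax": 0, "ay": 0, "az": 0, "fingers": 0.6}, {"x": 0, "y": 0, "z": 0, "ax": 0, "ay": 0, "az": 0, "fingers": 0.5}, {"x": 0, "y": 0, "z": 0, "ax": 0, "ay": 0, "az": 0, "fingers": 0.4}, {"x": 0, "y": 0, "z": 0, "ax": 0, "ay": 0, "az": 0, "fingers": 0.3}, {"x": 0, "y": 0, "z": 0, "ax": 0, "ay": 0, "az": 0, "fingers": 0.3}, {"x": 0, "y": 0, "z": 0, "ax": 0, "ay": 0, "az": 0, "fingers": 0.3}, {"x": 0, "y": 0, "z": 0, "ax": 0, "ay": 0, "az": 0, "fingers": 0.3}, {"x": 0, "y": 0, "z": 0, "ax": 0, "ay": 0, "az": 0, "fingers": 0.3}]'

```text
time_s: 7.55
tool_pos: [0.5942, -0.0598, 0.0292]
tcp_rot: [179.9, -35.0, 96.5]
contact_force: [0.8, -0.2, 2.4]
gripper_width: 0.0541
grasp_force: 20.0
```

```bash
python3 -c "
from h import *
goal([.5938,-.0587,.2],35)"
```

```text
joints [  2.  48.  24.  98. -52.  70.  62.] t 7.55 pos [ 0.5942 -0.0598  0.0292] F [ 0.8 -0.2  2.4]
shift [ 3.3  -0.   -4.64] turn [ 0.01 -0.    0.01]
```

Gripped at 54.1 mm. Lifting, then turning 90°.

Emit:
arm_command --force 30 --targets '[{"x": 0.2, "y": 0, "z": -0.3, "ax": 0, "ay": 0, "az": 0, "fingers": 0.3}, {"x": 0.4, "y": 0, "z": -0.57, "ax": 0, "ay": 0, "az": 0, "fingers": 0.3}, {"x": 0.57, "y": 0, "z": -0.82, "ax": 0, "ay": 0, "az": 0, "fingers": 0.3}, {"x": 0.57, "y": 0, "z": -0.82, "ax": 0, "ay": 0, "az": 0, "fingers": 0.3}, {"x": 0.57, "y": 0, "z": -0.82, "ax": 0, "ay": 0, "az": 0, "fingers": 0.3}, {"x": 0.57, "y": 0, "z": -0.82, "ax": 0, "ay": 0, "az": 0, "fingers": 0.3}, {"x": 0.57, "y": 0, "z": -0.82, "ax": 0, "ay": 0, "az": 0, "fingers": 0.3}, {"x": 0.4, "y": 0, "z": -0.57, "ax": 0, "ay": 0, "az": 0, "fingers": 0.3}, {"x": 0, "y": 0, "z": 0, "ax": 0, "ay": 0, "az": 0, "fingers": 0.3}]'

```text
time_s: 8.3
tool_pos: [0.5951, -0.0618, 0.2355]
tcp_rot: [179.6, -34.8, 96.7]
contact_force: [1.5, 0.1, -4.1]
gripper_width: 0.0538
grasp_force: 30.0
```

Emit:
arm_command --targets '[{"x": 0, "y": 0, "z": 0, "ax": 0, "ay": -0.5, "az": 0, "fingers": 0.3}, {"x": 0, "y": 0, "z": 0, "ax": 0, "ay": -1, "az": 0, "fingers": 0.3}, {"x": 0, "y": 0, "z": 0, "ax": 0, "ay": -1, "az": 0, "fingers": 0.3}, {"x": 0, "y": 0, "z": 0, "ax": 0, "ay": -1, "az": 0, "fingers": 0.3}, {"x": 0, "y": 0, "z": 0, "ax": 0, "ay": -1, "az": 0, "fingers": 0.3}, {"x": 0, "y": 0, "z": 0, "ax": 0, "ay": -1, "az": 0, "fingers": 0.3}, {"x": 0, "y": 0, "z": 0, "ax": 0, "ay": -1, "az": 0, "fingers": 0.3}, {"x": 0, "y": 0, "z": 0, "ax": 0, "ay": -1, "az": 0, "fingers": 0.3}, {"x": 0, "y": 0, "z": 0, "ax": 0, "ay": -1, "az": 0, "fingers": 0.3}, {"x": 0, "y": 0, "z": 0, "ax": 0, "ay": -1, "az": 0, "fingers": 0.3}, {"x": 0, "y": 0, "z": 0, "ax": 0, "ay": -1, "az": 0, "fingers": 0.3}, {"x": 0, "y": 0, "z": 0, "ax": 0, "ay": -1, "az": 0, "fingers": 0.3}, {"x": 0, "y": 0, "z": 0, "ax": 0, "ay": -1, "az": 0, "fingers": 0.3}, {"x": 0, "y": 0, "z": 0, "ax": 0, "ay": -1, "az": 0, "fingers": 0.3}, {"x": 0, "y": 0, "z": 0, "ax": 0, "ay": -1, "az": 0, "fingers": 0.3}, {"x": 0, "y": 0, "z": 0, "ax": 0, "ay": -1, "az": 0, "fingers": 0.3}, {"x": 0, "y": 0, "z": 0, "ax": 0, "ay": -1, "az": 0, "fingers": 0.3}, {"x": 0, "y": 0, "z": 0, "ax": 0, "ay": -1, "az": 0, "fingers": 0.3}, {"x": 0, "y": 0, "z": 0, "ax": 0, "ay": -0.5, "az": 0, "fingers": 0.3}, {"x": 0, "y": 0, "z": 0, "ax": 0, "ay": 0, "az": 0, "fingers": 0.3}]'

```text
time_s: 9.97
tool_pos: [0.5923, -0.0578, 0.2272]
tcp_rot: [-179.3, 55.2, 97.3]
contact_force: [0.3, -0.4, -4.8]
gripper_width: 0.0541
grasp_force: 30.0
```

```bash
python3 -c "
from h import *
goal([.5938,-.0587,.2],-55)
a=camera('side')[60:320,200:480];cv2.imwrite('pics/side4.png',cv2.resize(a,None,fx=2,fy=2));cv2.imwrite('pics/top4.png',camera('top'))"
```

```text
joints [-64.  44.  58. 107.  23.  55. -20.] t 9.9667 pos [ 0.5923 -0.0578  0.2272] F [ 0.3 -0.4 -4.8]
shift [0.72 0.05 0.55] turn [0.01 0.03 0.1 ]
```

View pics/side4.png

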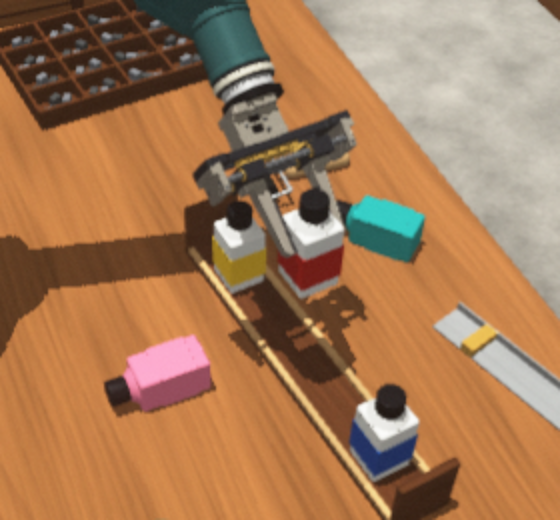

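The bottle is held upright: its cap is at (314,198) in the crop and its foot at (312,292). Now the lane centre line from the rail tops, and the red bottle's cap in both views.

Run:
```python
from h import *
q=onz('top',[[264.7,195],[434.5,171.3],[266,220.8],[438.4,195.8]],.018).round(4);print(q)
u=np.polyfit(q[:2,1],q[:2,0],1);l=np.polyfit(q[2:,1],q[2:,0],1);print('lane x at y=-.075',np.polyval(u,-.075),np.polyval(l,-.075),'slopes',u[0],l[0])
t=cv2.imread('pics/top4.png')
hs=cv2.cvtColor(t,cv2.COLOR_BGR2HSV)
m=(hs[...,2]<60);m[:150]=0;m[230:]=0;m[:,:300]=0;m[:,400:]=0
for c in comps(m,40): print(cv2.minEnclosingCircle(c),cv2.contourArea(c))
cv2.imwrite('pics/t4.png',cv2.resize(t[140:240,240:440],None,fx=4,fy=4))
goal([.594,-.0825,.100],-55,96.6)
```

```text
[[ 0.5994  0.1858  0.018 ]
 [ 0.6597 -0.3016  0.018 ]
 [ 0.5253  0.1821  0.018 ]
 [ 0.5875 -0.3081  0.018 ]]
lane x at y=-.075 0.6316655724251125 0.5579226438188496 slopes -0.12371768567911348 -0.12688698490412093
((320.0, 202.0), 17.000099182128906) 341.0
((355.5, 172.07142639160156), 7.0891852378845215) 132.5
((300.0, 174.0), 13.000100135803223) 61.0
((322.5, 167.5), 17.507240295410156) 77.5
joints [-64.  44.  58. 107.  23.  55. -20.] t 10.0667 pos [ 0.5929 -0.0604  0.2299] F [ 0.6  0.6 -3.6]
shift [ 3.12 -0.04  3.09] turn [-0.04 -0.    0.01]
```

View pics/t4.png

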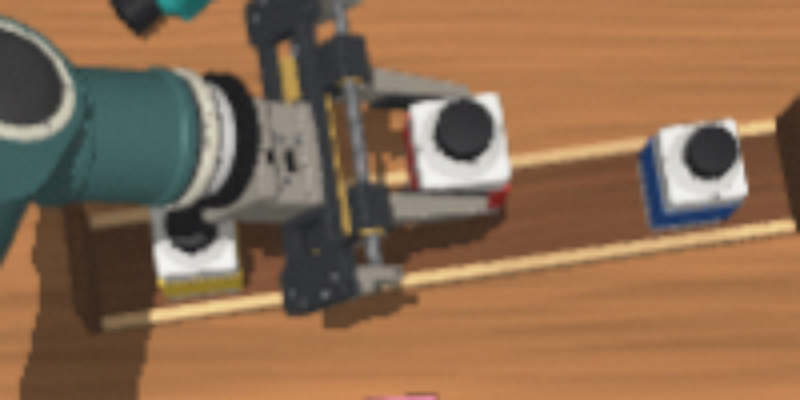

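Rail spacing is 73.7 mm (expected 74), so the lane centre is at x≈0.595 at y=-0.075. I'll lower to about 17 mm above the floor.

Emit:
arm_command --targets '[{"x": 0.34, "y": 0, "z": 0.34, "ax": 0, "ay": 0, "az": 0, "fingers": 0.3}, {"x": 0.34, "y": 0, "z": 0.34, "ax": 0, "ay": 0, "az": 0, "fingers": 0.3}, {"x": 0.34, "y": 0, "z": 0.34, "ax": 0, "ay": 0, "az": 0, "fingers": 0.3}, {"x": 0.34, "y": 0, "z": 0.34, "ax": 0, "ay": 0, "az": 0, "fingers": 0.3}, {"x": 0.34, "y": 0, "z": 0.34, "ax": 0, "ay": 0, "az": 0, "fingers": 0.3}, {"x": 0.34, "y": 0, "z": 0.34, "ax": 0, "ay": 0, "az": 0, "fingers": 0.3}, {"x": 0.34, "y": 0, "z": 0.34, "ax": 0, "ay": 0, "az": 0, "fingers": 0.3}, {"x": 0.34, "y": 0, "z": 0.34, "ax": 0, "ay": 0, "az": 0, "fingers": 0.3}, {"x": 0.34, "y": 0, "z": 0.34, "ax": 0, "ay": 0, "az": 0, "fingers": 0.3}, {"x": 0.34, "y": 0, "z": 0.34, "ax": 0, "ay": 0, "az": 0, "fingers": 0.3}, {"x": 0, "y": 0, "z": 0, "ax": 0, "ay": 0, "az": 0, "fingers": 0.3}, {"x": 0, "y": 0, "z": 0, "ax": 0, "ay": 0, "az": 0, "fingers": 0.3}, {"x": 0, "y": 0, "z": 0, "ax": 0, "ay": 0, "az": 0, "fingers": 0.3}]'

```text
time_s: 11.15
tool_pos: [0.597, -0.0856, 0.0896]
tcp_rot: [179.9, 55.0, 96.4]
contact_force: [-0.5, -0.3, -3.4]
gripper_width: 0.0537
grasp_force: 30.0
```

Run:
```python
from h import *
print('cap before',onz('top',[[355.5,172.07]],.299))
goal([.596,-.085,.071],-55,97)
a=camera('side');t=camera('top');cv2.imwrite('pics/side5.png',cv2.resize(a[120:320,250:450],None,fx=3,fy=3))
m=(cv2.cvtColor(t,cv2.COLOR_BGR2HSV)[...,2]<60);m[:150]=0;m[220:]=0;m[:,330:]&=True;m[:,:335]=0;m[:,400:]=0
for c in comps(m,40):
    o=cv2.minEnclosingCircle(c);print(o,onz('top',[o[0]],.157))
```

```text
cap before [[ 0.58870507 -0.05074975  0.299     ]]
joints [-58.  57.  51. 109.  19.  43. -27.] t 11.15 pos [ 0.597  -0.0856  0.0896] F [-0.5 -0.3 -3.4]
shift [ 0.52 -0.03  0.34] turn [-0.08  0.01 -0.07]
((361.5, 184.0), 6.18475866317749) [[ 0.59363475 -0.07667484  0.157     ]]
```

View pics/side5.png

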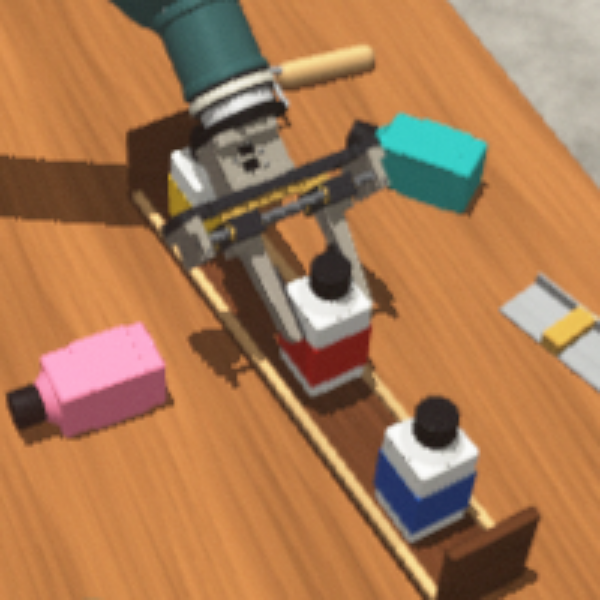

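The red bottle is upright over the lane centre: the cap measures (0.594, -0.077) and the hand is clear of yellow. Lowering slowly and watching the force.

Emit:
arm_command --targets '[{"x": 0.055, "y": 0, "z": 0.038, "ax": 0, "ay": 0, "az": 0, "fingers": 0.3}, {"x": 0.055, "y": 0, "z": 0.038, "ax": 0, "ay": 0, "az": 0, "fingers": 0.3}, {"x": 0.055, "y": 0, "z": 0.038, "ax": 0, "ay": 0, "az": 0, "fingers": 0.3}, {"x": 0.055, "y": 0, "z": 0.038, "ax": 0, "ay": 0, "az": 0, "fingers": 0.3}, {"x": 0.055, "y": 0, "z": 0.038, "ax": 0, "ay": 0, "az": 0, "fingers": 0.3}, {"x": 0.055, "y": 0, "z": 0.038, "ax": 0, "ay": 0, "az": 0, "fingers": 0.3}, {"x": 0, "y": 0, "z": 0, "ax": 0, "ay": 0, "az": 0, "fingers": 0.3}, {"x": 0, "y": 0, "z": 0, "ax": 0, "ay": 0, "az": 0, "fingers": 0.3}]'

```text
time_s: 11.92
tool_pos: [0.5966, -0.0855, 0.077]
tcp_rot: [-180.0, 55.0, 96.5]
contact_force: [0.4, 0.1, -5.0]
gripper_width: 0.0537
grasp_force: 30.0
```

Emit:
arm_command --targets '[{"x": 0.027, "y": 0, "z": 0.019, "ax": 0, "ay": 0, "az": 0, "fingers": 0.3}, {"x": 0.027, "y": 0, "z": 0.019, "ax": 0, "ay": 0, "az": 0, "fingers": 0.3}, {"x": 0, "y": 0, "z": 0, "ax": 0, "ay": 0, "az": 0, "fingers": 0.3}, {"x": 0, "y": 0, "z": 0, "ax": 0, "ay": 0, "az": 0, "fingers": 0.3}]'

```text
time_s: 12.25
tool_pos: [0.5966, -0.0854, 0.075]
tcp_rot: [-180.0, 55.0, 96.5]
contact_force: [0.8, -0.3, -3.5]
gripper_width: 0.0537
grasp_force: 30.0
```

Emit:
arm_command --targets '[{"x": 0.027, "y": 0, "z": 0.019, "ax": 0, "ay": 0, "az": 0, "fingers": 0.3}, {"x": 0.027, "y": 0, "z": 0.019, "ax": 0, "ay": 0, "az": 0, "fingers": 0.3}, {"x": 0, "y": 0, "z": 0, "ax": 0, "ay": 0, "az": 0, "fingers": 0.3}, {"x": 0, "y": 0, "z": 0, "ax": 0, "ay": 0, "az": 0, "fingers": 0.3}]'

```text
time_s: 12.58
tool_pos: [0.5966, -0.0854, 0.073]
tcp_rot: [-180.0, 55.0, 96.5]
contact_force: [-0.5, -0.0, -4.1]
gripper_width: 0.0534
grasp_force: 30.0
```

Emit:
arm_command --targets '[{"x": 0.027, "y": 0, "z": 0.019, "ax": 0, "ay": 0, "az": 0, "fingers": 0.3}, {"x": 0, "y": 0, "z": 0, "ax": 0, "ay": 0, "az": 0, "fingers": 0.3}, {"x": 0, "y": 0, "z": 0, "ax": 0, "ay": 0, "az": 0, "fingers": 0.3}]'

```text
time_s: 12.83
tool_pos: [0.5967, -0.0855, 0.0723]
tcp_rot: [180.0, 55.0, 96.4]
contact_force: [0.3, 0.4, -1.8]
gripper_width: 0.054
grasp_force: 30.0
```

Emit:
arm_command --targets '[{"x": 0.015, "y": 0, "z": 0.01, "ax": 0, "ay": 0, "az": 0, "fingers": 0.3}, {"x": 0, "y": 0, "z": 0, "ax": 0, "ay": 0, "az": 0, "fingers": 0.3}, {"x": 0, "y": 0, "z": 0, "ax": 0, "ay": 0, "az": 0, "fingers": 0.3}]'

```text
time_s: 13.08
tool_pos: [0.5968, -0.0855, 0.0723]
tcp_rot: [180.0, 55.0, 96.4]
contact_force: [-0.7, 3.4, 3.7]
gripper_width: 0.0539
grasp_force: 30.0
```

Contact at +3.7 N shows it is seated. Releasing, then going straight up.

Emit:
arm_command --force 10 --targets '[{"x": 0, "y": 0, "z": 0, "ax": 0, "ay": 0, "az": 0, "fingers": 0.59}, {"x": 0, "y": 0, "z": 0, "ax": 0, "ay": 0, "az": 0, "fingers": 0.61}, {"x": 0, "y": 0, "z": 0, "ax": 0, "ay": 0, "az": 0, "fingers": 0.64}, {"x": 0, "y": 0, "z": 0, "ax": 0, "ay": 0, "az": 0, "fingers": 0.7}, {"x": 0, "y": 0, "z": 0, "ax": 0, "ay": 0, "az": 0, "fingers": 0.8}, {"x": 0, "y": 0, "z": 0, "ax": 0, "ay": 0, "az": 0, "fingers": 0.95}, {"x": 0, "y": 0, "z": 0, "ax": 0, "ay": 0, "az": 0, "fingers": 0.95}, {"x": 0, "y": 0, "z": 0, "ax": 0, "ay": 0, "az": 0, "fingers": 0.95}]'

```text
time_s: 13.75
tool_pos: [0.5966, -0.0854, 0.0715]
tcp_rot: [-180.0, 55.0, 96.5]
contact_force: [-0.0, -0.1, -0.0]
gripper_width: 0.0867
grasp_force: 0.0
```

Emit:
arm_command --targets '[{"x": -0.2, "y": 0, "z": -0.14, "ax": 0, "ay": 0, "az": 0, "fingers": 0.95}, {"x": -0.4, "y": 0, "z": -0.28, "ax": 0, "ay": 0, "az": 0, "fingers": 0.95}, {"x": -0.5, "y": 0, "z": -0.35, "ax": 0, "ay": 0, "az": 0, "fingers": 0.95}, {"x": -0.5, "y": 0, "z": -0.35, "ax": 0, "ay": 0, "az": 0, "fingers": 0.95}, {"x": -0.5, "y": 0, "z": -0.35, "ax": 0, "ay": 0, "az": 0, "fingers": 0.95}, {"x": -0.5, "y": 0, "z": -0.35, "ax": 0, "ay": 0, "az": 0, "fingers": 0.95}, {"x": -0.5, "y": 0, "z": -0.35, "ax": 0, "ay": 0, "az": 0, "fingers": 0.95}, {"x": -0.5, "y": 0, "z": -0.35, "ax": 0, "ay": 0, "az": 0, "fingers": 0.95}, {"x": -0.5, "y": 0, "z": -0.35, "ax": 0, "ay": 0, "az": 0, "fingers": 0.95}, {"x": -0.5, "y": 0, "z": -0.35, "ax": 0, "ay": 0, "az": 0, "fingers": 0.95}, {"x": -0.5, "y": 0, "z": -0.35, "ax": 0, "ay": 0, "az": 0, "fingers": 0.95}, {"x": 0, "y": 0, "z": 0, "ax": 0, "ay": 0, "az": 0, "fingers": 0.95}, {"x": 0, "y": 0, "z": 0, "ax": 0, "ay": 0, "az": 0, "fingers": 0.95}]'

```text
time_s: 14.83
tool_pos: [0.5967, -0.0856, 0.2594]
tcp_rot: [179.8, 54.9, 96.2]
contact_force: [0.5, -0.2, -0.2]
gripper_width: 0.0872
grasp_force: 0.0
```

Run:
```python
from h import *
s=observe();print(s['time_s'],s['tool_pos'],s['contact_force'],s['gripper_width'])
a=camera('side');cv2.imwrite('pics/side6.png',cv2.resize(a[100:370,220:480],None,fx=2,fy=2))
t=camera('top');m=(cv2.cvtColor(t,cv2.COLOR_BGR2HSV)[...,2]<60);m[:150]=0;m[220:]=0;m[:,:335]=0;m[:,440:]=0
for c in comps(m,40):
    o=cv2.minEnclosingCircle(c);print(o,onz('top',[o[0]],.14))
```

```text
14.8333 [ 0.59666388 -0.08556478  0.25940039] [ 0.50309253 -0.16768706 -0.15003421] 0.08724265041952534
((338.5, 200.0), 11.543496131896973) [[ 0.55642383 -0.01739624  0.14      ]]
((361.3709716796875, 185.7903289794922), 6.257035255432129) [[ 0.59283814 -0.07775293  0.14      ]]
((417.3235168457031, 177.6764678955078), 6.275914669036865) [[ 0.61184662 -0.22500507  0.14      ]]
((355.0, 153.5), 11.011457443237305) [[ 0.6802293  -0.06425783  0.14      ]]
```

View pics/side6.png

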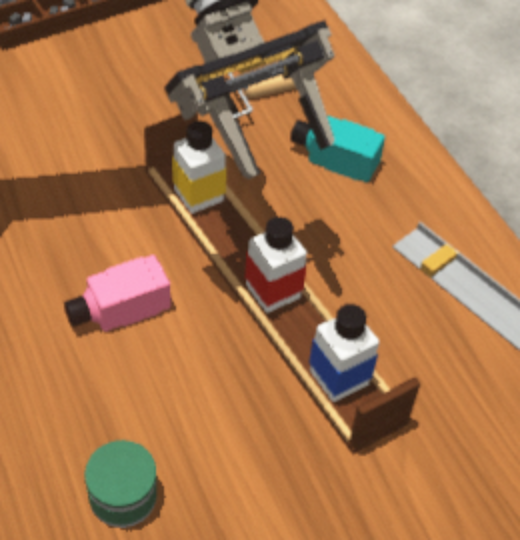

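The red bottle stands upright in the lane, with its cap at (279,232) in the crop, which is (0.593, -0.078). Yellow at (200,170) and blue at (345,350) are where they were, and the gripper is well clear.

```bash
python3 -c "
from bench import *
print(finish_job())"
```

```text
the job is handed in; nothing more can be done
None
```

The red-banded bottle stands upright on its foot in the gap where it fell, well clear of the yellow and blue bottles, and the gripper has let go; the job is handed in after about 15 s, with nothing else moved.

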